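# Turn a hatch cover over in the flip jig

### The arm

A 7-joint arm with a two-finger parallel gripper is mounted at the origin on the work surface. World frame = base frame: x ahead of the robot, y to its left, z up, the work surface at z = 0. Lengths are in m, angles in rad, forces in N, time in s.
With the tool pointing down it reaches from about 0.4 to 0.85 m from the base axis. Payload 4.4 kg.
Tool frame: the origin (TCP) lies midway between the tips of the shut fingers; the grasp point (between the pads) lies 19 mm behind it; z points along the fingers, y is the direction in which the jaws open and shut (so a half turn about z gives the same grasp; the last joint's range is limited). The gripper opens to 94 mm and grips with 3 to 60 N. Pads are 16 mm wide; open, the fingers measure 119 mm over their backs; the gripper's body (75 mm by 177 mm) begins 78 mm behind the grasp point.
Start: joints at [-1.407, 0.628, 0.038, 1.517, -0.027, 0.996, -0.02], TCP at [0.148, 0.633, 0.205] pointing down, gripper open.
Joint ranges: [-3.06, 3.06], [-0.37, 2.12], [-1.25, 1.32], [0.18, 2.47], [-1.1, 4.24], [0.23, 1.98], [-2.94, 2.94]. Speed limits (rad/s): [2.57, 2.57, 3.14, 3.14, 3.14, 3.14, 3.14].

### API

Orientations are given as a unit quaternion [x, y, z, w].
In Python, from workcell import get_obs, grab_frame, camera_info, bot, finder gives the robot as it stands. The module is installed in compiled form; this text tells all that it offers.
- The arm moves only by the shell command python3 -m inch 'ROWS'. ROWS is JSON, a list of rows, each an object with "grip": the gripper command: -1 is shut, 1 is fully open, values between are in proportion; "offset": the shift along the tool's x, y, z in m, a list of three; "rotation": the turn, a rotation vector about the tool's x, y, z in rad, a list of three. In form: [{"grip": grip, "offset": [x, y, z], "rotation": [wx, wy, wz]}, ...]. A call has exactly 10 rows; each row is the pose to reach, as a shift and turn from the pose measured when the call began, along the tool's axes at that moment; what a row does not reach only later rows make up. A row lasts 1/12 s, in which the tool goes at most 41.7 mm and 7.16 degrees, less where a joint would pass 70% of its speed; a pose out of reach is approached as far as the arm can. A call with a gripper value outside its range is refused whole. The fingers move at their own pace and stop on an object; the grip force is fixed at half the most. Time passes only in rows, so rows that repeat a pose let the fingers close, or fill a call up. It gives the time, the measured TCP pose, the force and the opening at its end, in the units of the state.
- get_obs(): the state, without advancing time (a new reading comes with each control period).
- grab_frame(name): name is "side" or "top" or "wrist"; returns (picture, depth): 384x512x3 uint8, red, green, blue; 384x512 float32, m along the optical axis (not along the pixel's ray), 0 where there is no reading.
- camera_info(name): a dict with "K" (3x3 intrinsics, pixels), "world_from_camera" (4x4, takes a point from camera to world coordinates). Camera axes: x right, y up, looking along -z (the intrinsics and any distortion apply to the point x, -y, -z); pixel columns grow to the right and rows downward; lengths in m; the calibration is good to about 2 mm. A picture is of the moment at which its call begins: read the wrist's pose just before it. camera_info takes no time and is no camera call; for the wrist camera it gives the pose at the moment of the call.
- bot.finish_job(): hands the job in, once; it reports no verdict.
Trained networks look in the newest picture that a camera, given by its name, has taken for a name from the list of things; names that differ only in an ending like _2 or _b are one class to them, and where a whole thing is asked for, a point or a joint stands for the part that bears it (a point fixed in the world has none). Each returns a list of dicts, best first, with "score" (0 to 1); they miss things now and then, are a little off and sometimes report something else, mostly with a low value. They report only what shows in the picture. A call takes as long as a camera call. They do not tell look-alikes from the thing itself.
- finder.spot_in(camera, thing): "bbox" ([left, top, width, height] in pixels, round what is visible of it).
- finder.regions_of(camera, thing): "mask" (384x512 bool, what is visible of it) and "bbox" ([left, top, width, height] in pixels, round what is visible of it).
The state is a dict: "clock": time; "joints": joint angles; "dq": joint speeds; "joint_efforts": joint torques, N m; "tool_pos": TCP position; "tool_rot": TCP orientation; "ft_force": force on the tool from outside, world axes, zero at the start; "torque": the same for the moment, N m; "grip_width": opening from 0.0 (shut) to 1.0 (fully open).
Only numpy, scipy, OpenCV 4.12 (cv2) and the standard library are available. Lean on these libraries where they do the work, as an engineer would, in place of code of your own. Each camera call takes 0.05 s, during which the arm holds its last target. There are 200 camera calls.

### The job

Turn the aluminium hatch cover over with the flip jig: press it face-up into the flipper's pocket until it snaps fully down under both spring rollers, swing the flipper all the way over onto the wooden nest, and push the cover down through the flipper's window until it sits fully home, face-down, in the nest. Then swing the empty flipper all the way back to where it started and let go, leaving the other things on the bench where they are.

Things in the scene. Friction and masses are not known exactly. Their poses are not given: they have to be found in the camera images.
- cover_center (a point): centre (half-way up) of the loose aluminium hatch cover, an upturned pan 18 mm tall, 95 g: foot flange 68 (own x) x 106 (own y) x 5 mm, above it a body 54 (x) x 92 (y) mm to grip across x. Closed flat face on top with a small dark disc; hollow below, inside 48 x 86 mm, 15 mm deep. Own z points out of the face, up at the start. Either way round along its length is right.
- flip_pocket (a point): rides on the flipper: the cover's centre when snapped home. x along the hinge, y from hinge to handle (the cover's length lies along y), z out of the plate's loading face, which is 9 mm below this point. Flared steel guides 17 mm high near the corners leave 1.5 mm play; the middle 60 mm of each long side is free for fingers.
- roller (a point): centre of the spring roller at the handle end of the pocket (white, 22 mm long, 16 mm across); its twin is at the hinge end. They reach 3 mm over the flange: the cover first rests on them about 16 mm too high, needs about 10 N straight down to snap in, and is then held, upside down too, until pushed out with about 5 N through the window.
- window (a point): middle of the flipper's window, 46 (x) x 84 (y) mm, at the back face of the 110 mm wide, 8 mm thick plate (underside at the start, on top once swung over); axes as flip_pocket. Once over, the cover's hollow side shows through it, its inner floor 23 mm below this point; with the cover home in the nest that floor is 40 mm below this point.
- nest_seat (a point): fixed to the jig: the cover's centre when fully home, face-down, in the wooden nest. x along the hinge, y from the nest to the hinge, z up. The nest has a 58 x 96 mm recess, its rim is 4 mm above this point and carries the flange. With the flipper fully over, a cover held in it hangs 17 mm above this point.
- flip_hinge (a point): middle of the jig's hinge axis, 70 mm above the bench, 80 mm from both the pocket and the nest, which lie in line with it; x along the axis (horizontal), z up. Hinge ears 66 mm either side rise 14 mm above it.
- flip_handle (a point): middle of the flipper's handle, a round steel bar 10 mm thick along x (parallel to the hinge), 82 mm free between its arms, 190 mm from the hinge axis, 31 mm clear of the plate's edge; at hinge height when the flipper lies on either side. Pinched from above it turns between the fingers as the flipper swings.
- flipper (a joint): flipper angle in rad: 0 lying on the start side, pocket up (as it starts); 1.57 upright; 3.14 fully over on the nest. Stops at 0 and 3.14. The handle rises from the start side over the hinge. The hinge is damped: let go, the flipper sinks slowly (about 2 s) to the side it leans to; lifting it at the handle takes up to 10 N.
- frame: bystander: open aluminium frame of the same outline as the cover, but with no face: you see the bench through it; origin at the centre of its underside; leave it
- screwdriver: bystander: screwdriver lying on the bench; leave it
- jar: bystander: white jar 64 mm across, 75 mm tall, origin at its foot; leave it
- tape: bystander: roll 96 mm across, 30 mm tall, origin at its foot; leave it
- bracket: bystander: steel angle bracket 100 mm long, 50 mm tall; leave it
Mind the look-alikes: they are no part of the job. What is shaped like the part that bears cover_center but orange is not meant.

How it is judged:
On the way, in this order (a step that is already met when the one before it is completed fails the run):
1. the cover is snapped home, face up, in the flipper's pocket with the flipper still on the start side (distance between cover_center and flip_pocket below 0.005 m and angle between cover_center's own z axis and vertical below 0.1 rad and value of joint flipper below 0.1 rad), for 0.2 s.
2. the flipper is fully over on the nest with the cover still held in its pocket (distance between cover_center and flip_pocket below 0.005 m and value of joint flipper above 3.05 rad), for 0.2 s.
3. the cover has been pushed out of the flipper and sits home, face-down, in the nest, flipper still over it (distance between cover_center and nest_seat below 0.005 m and angle between cover_center's own z axis and vertical above 3.05 rad and value of joint flipper above 3 rad), for 0.2 s.
At the end, for the whole second after the job is handed in: the cover's centre is within 5 mm of its place in the nest, face-down within 0.09 rad, and the empty flipper lies still, back on the start side (angle under 0.05 rad) (distance between cover_center and nest_seat below 0.005 m and angle between cover_center's own z axis and vertical above 3.05 rad and value of joint flipper below 0.05 rad and velocity of joint flipper below 0.05 rad/s); the robot touches nothing.
It fails at once if a bystander is moved more than 30 mm (distance of any of frame, screwdriver, jar, tape, bracket from where it was at the start of the episode above 0.03 m).
It also fails if it takes over 70 s, if anything falls off the work surface, if the arm or the gripper's body presses on something with over 40 N, if the wrist force passes 120 N, or if a joint passes its speed limit or range.

## Working session

There is one attempt and no reset: what is moved stays moved. The work goes in short steps, Python scripts to look and compute and a shell command to move; the robot and the scene stay as the last step left them, time stands still between calls to the robot, and variables do not carry over. Pictures are saved under pics/ and viewed, about 8 in all and at most 12, crops included, and the job is handed in when it is done.

```bash
mkdir -p pics; cat > h.py <<'E'
import numpy as np, cv2
from workcell import get_obs, grab_frame, camera_info, bot, finder
from scipy.spatial.transform import Rotation as R
def pts(name, depth, info=None):
    i=info or camera_info(name); K=np.array(i["K"]); T=np.array(i["world_from_camera"])
    v,u=np.mgrid[:384,:512]
    P=np.stack([(u-K[0,2])/K[0,0]*depth, -(v-K[1,2])/K[1,1]*depth, -depth],-1)
    W=P@T[:3,:3].T+T[:3,3]; W[depth<=0]=np.nan
    return W
def save(n,img): cv2.imwrite(f"pics/{n}.png",cv2.cvtColor(img,cv2.COLOR_RGB2BGR))
E
python3 - <<'E'
from h import *
o=get_obs(); print(o["clock"],o["tool_pos"],o["tool_rot"],o["grip_width"])
print({k:(v.keys() if hasattr(v,'keys') else v) for k,v in camera_info("top").items()})
a,da=grab_frame("top"); 
np.savez("top.npz",a=a,W=pts("top",da))
for t in ["cover_center","flip_handle","roller","window","flip_pocket","nest_seat","flipper"]:
    try:
        for r in finder.spot_in("top",t)[:3]: print("top",t,round(r["score"],2),r["bbox"])
    except Exception as e: print(t,e)
b,db=grab_frame("side"); np.savez("side.npz",a=b,W=pts("side",db))
save("ts",np.vstack([a,b])[:, :]) ; 
save("top",cv2.resize(a,(800,600)));save("side",b)
E
```

```text
0.0 [0.14788344 0.63228298 0.20457689] [ 1.14648902e-01  9.93405642e-01 -9.22449774e-04 -9.68800900e-05] 1.0007901444159053
{'K': array([[432.78582878,   0.        , 256.96588812],
       [  0.        , 432.78582878, 188.5526708 ],
       [  0.        ,   0.        ,   1.        ]]), 'world_from_camera': array([[-0.06826504,  0.97360917, -0.21777298,  0.13327919],
       [-0.99766168, -0.067346  ,  0.01164852,  0.00768619],
       [-0.00332504,  0.21805895,  0.97592994,  1.51005021],
       [ 0.        ,  0.        ,  0.        ,  1.        ]])}
top cover_center 0.88 [336.9, 256.6, 28.0, 32.5]
top cover_center 0.84 [332.6, 170.8, 32.3, 29.9]
top cover_center 0.71 [360.0, 204.2, 22.5, 33.9]
top flip_handle 0.96 [194.0, 134.8, 61.1, 42.7]
top flip_handle 0.52 [337.7, 110.7, 23.2, 27.6]
top roller 0.88 [194.6, 131.0, 59.6, 44.3]
top window 0.84 [193.5, 131.9, 59.6, 45.4]
top flip_pocket 0.95 [193.0, 132.8, 60.0, 45.6]
top nest_seat 0.96 [188.7, 124.2, 116.1, 60.0]
top nest_seat 0.29 [234.7, 211.3, 44.7, 9.7]
```

View pics/top.png

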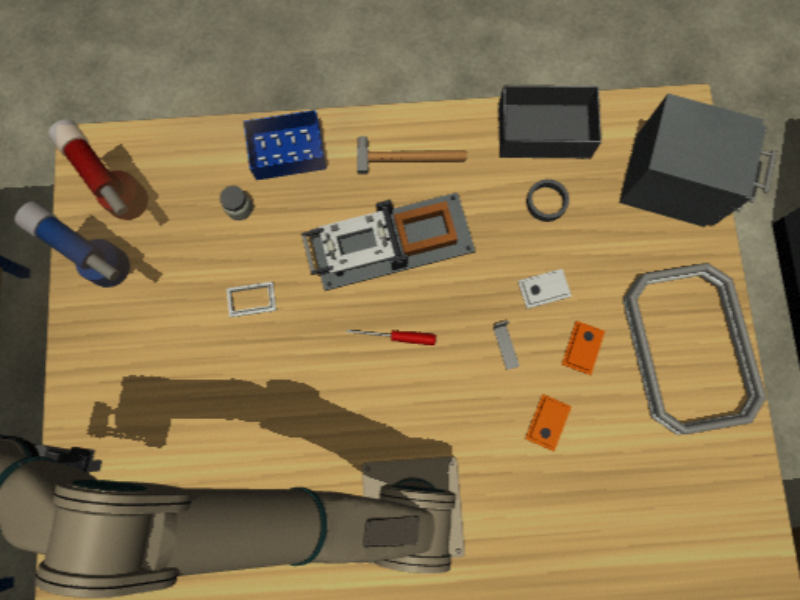

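View pics/side.png

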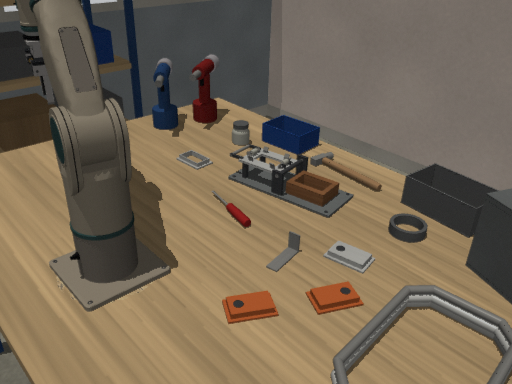

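The top view shows the aluminium cover at about (545,289) of the 800x600 picture. The jig's handle is at (313,250), its hinge at about (390,235) and its nest at (427,228). The orange parts are decoys.

```bash
python3 - <<'E'
from h import *
d=np.load("top.npz"); W=d["W"]; a=d["a"]
def box(l,t,w,h,zlo,zhi):
    m=np.zeros(W.shape[:2],bool); m[t:t+h,l:l+w]=1
    m&=(W[...,2]>zlo)&(W[...,2]<zhi); return W[m]
def rect(P): return cv2.minAreaRect((P[:,:2]*1000).astype(np.float32))
P=box(328,166,42,38,0.010,0.03); print("cover",len(P),np.median(P[:,2]),rect(P),P[:,:2].mean(0))
# dark disc
print("bench z",np.nanmedian(box(300,230,30,30,-.05,.05)[:,2]))
# jig
for n,b in dict(nest=(250,125,48,40,0.02,0.06),plate=(190,128,70,50,0.055,0.068)).items():
    P=box(*b); print(n,len(P),np.median(P[:,2]),rect(P),P[:,:2].mean(0))
for r in [(150,195),(160,200),(155,199),(150,228),(150,274),(147,246),(133,246),(168,256)]: print(r,W[r].round(3))
E
```

```text
cover 407 0.01753745291442388 ((466.5979919433594, -342.2190246582031), (68.12859344482422, 123.05130004882812), 17.064435958862305) [ 0.4625394 -0.3332508]
bench z -0.0002146720939502078
nest 629 0.04656100598425428 ((620.1709594726562, -71.36127471923828), (117.1496810913086, 125.17328643798828), 11.539841651916504) [ 0.61334875 -0.07231142]
plate 279 0.06604550321034752 ((589.3073120117188, 84.17909240722656), (135.7693328857422, 228.35748291015625), 4.429234504699707) [0.58067705 0.07833542]
(150, 195) [0.605 0.196 0.074]
(160, 200) [ 0.591  0.189 -0.001]
(155, 199) [0.609 0.191 0.004]
(150, 228) [0.619 0.085 0.009]
(150, 274) [ 0.607 -0.082  0.009]
(147, 246) [0.605 0.018 0.072]
(133, 246) [0.654 0.015 0.078]
(168, 256) [ 0.532 -0.011  0.053]
```

```bash
cat > plan.py <<'E'
# usage: plan.py x y z yawdeg(of tool y axis in world, mod 180), tool pointing down
import sys
from h import *
x,y,z,a=map(float,sys.argv[1:5]); o=get_obs(); Rt=R.from_quat(o["tool_rot"]); best=None
for k in (0,180):
    t=np.radians(a+k); ty=np.array([np.cos(t),np.sin(t),0]); tz=np.array([0,0,-1.]); 
    G=R.from_matrix(np.c_[np.cross(ty,tz),ty,tz]); rv=(Rt.inv()*G).as_rotvec()
    if best is None or np.linalg.norm(rv)<np.linalg.norm(best): best=rv
print("t",round(o["clock"],2),"pos",np.round(o["tool_pos"],4),"F",np.round(o["ft_force"],1),"w",round(o["grip_width"],3),"q7",np.round(o["joints"],2))
print("offset",np.round(Rt.inv().apply(np.array([x,y,z])-o["tool_pos"]),4),"rot",np.round(best,4))
E
python3 plan.py 0.55 0.13 0.36 97; python3 -c "
from h import *
o=get_obs();T=np.array(camera_info('wrist')['world_from_camera']);Rt=R.from_quat(o['tool_rot'])
print(Rt.inv().apply(T[:3,3]-o['tool_pos']));print(Rt.inv().as_matrix()@T[:3,:3]);print(camera_info('wrist')['K'])"
```

```text
t 0.45 pos [0.148  0.6329 0.2054] F [ 0.1 -0.5 -0.6] w 1.002 q7 [-1.41  0.63  0.04  1.52 -0.03  1.   -0.02]
offset [-0.506  -0.3981 -0.1546] rot [-1.00e-04 -1.00e-04 -3.52e-01]
[ 0.07597358  0.0003739  -0.17903223]
[[-5.70727092e-04  9.64122845e-01  2.65455860e-01]
 [ 9.99999776e-01  6.42723961e-04 -1.84354151e-04]
 [-3.48354891e-04  2.65455695e-01 -9.64122997e-01]]
[[315.27478099   0.         254.52702631]
 [  0.         315.27478099 192.53534351]
 [  0.           0.           1.        ]]
```

```bash
python3 plan.py 0.55 0.03 0.30 97 | tail -1
python3 -m inch '[{"grip":1,"offset":[-0.26,-0.24,-0.06],"rotation":[0,0,-0.17]},{"grip":1,"offset":[-0.26,-0.24,-0.06],"rotation":[0,0,-0.17]},{"grip":1,"offset":[-0.26,-0.24,-0.06],"rotation":[0,0,-0.17]},{"grip":1,"offset":[-0.26,-0.24,-0.06],"rotation":[0,0,-0.17]},{"grip":1,"offset":[-0.26,-0.24,-0.06],"rotation":[0,0,-0.17]},{"grip":1,"offset":[-0.26,-0.24,-0.06],"rotation":[0,0,-0.17]},{"grip":1,"offset":[-0.26,-0.24,-0.06],"rotation":[0,0,-0.17]},{"grip":1,"offset":[-0.26,-0.24,-0.06],"rotation":[0,0,-0.17]},{"grip":1,"offset":[-0.26,-0.24,-0.06],"rotation":[0,0,-0.17]},{"grip":1,"offset":[-0.26,-0.24,-0.06],"rotation":[0,0,-0.17]}]'
python3 plan.py 0.55 0.03 0.30 97
```

```text
offset [-0.5287 -0.4955 -0.0945] rot [-1.00e-04 -1.00e-04 -3.52e-01]
clock: 1.28
tool_pos: [0.3509, 0.3346, 0.2667]
tool_rot: [0.035, 0.999, -0.001, 0.002]
ft_force: [0.0, 0.1, -0.3]
grip_width: 1.0
t 1.28 pos [0.3509 0.3346 0.2667] F [ 0.   0.1 -0.3] w 1.0 q7 [-0.85  0.32  0.04  1.88 -0.01  0.94  0.69]
offset [-0.2199 -0.2901 -0.0322] rot [-0.0014  0.0034 -0.1915]
```

```bash

python3 -m inch '[{"grip":1,"offset":[-0.22,-0.29,-0.032],"rotation":[0,0,-0.19]},{"grip":1,"offset":[-0.22,-0.29,-0.032],"rotation":[0,0,-0.19]},{"grip":1,"offset":[-0.22,-0.29,-0.032],"rotation":[0,0,-0.19]},{"grip":1,"offset":[-0.22,-0.29,-0.032],"rotation":[0,0,-0.19]},{"grip":1,"offset":[-0.22,-0.29,-0.032],"rotation":[0,0,-0.19]},{"grip":1,"offset":[-0.22,-0.29,-0.032],"rotation":[0,0,-0.19]},{"grip":1,"offset":[-0.22,-0.29,-0.032],"rotation":[0,0,-0.19]},{"grip":1,"offset":[-0.22,-0.29,-0.032],"rotation":[0,0,-0.19]},{"grip":1,"offset":[-0.22,-0.29,-0.032],"rotation":[0,0,-0.19]},{"grip":1,"offset":[-0.22,-0.29,-0.032],"rotation":[0,0,-0.19]}]'
python3 - <<'E'
from h import *
i=camera_info("wrist"); a,d=grab_frame("wrist"); W=pts("wrist",d,i); np.savez("w1.npz",a=a,W=W,d=d)
save("w1",cv2.resize(a,(768,576),interpolation=cv2.INTER_CUBIC))
for t in ["flip_handle","roller","window","flip_pocket","nest_seat"]:
    for r in finder.regions_of("wrist",t)[:3]:
        m=r["mask"]&(d>0); print(t,round(r["score"],2),np.round(r["bbox"]),m.sum(),np.nanmedian(W[m],0).round(4))
E
```

```text
clock: 2.12
tool_pos: [0.5542, 0.0213, 0.3004]
tool_rot: [-0.055, 0.998, -0.004, 0.004]
ft_force: [0.1, -1.2, 0.0]
grip_width: 1.002
flip_handle 0.6 [232. 145. 155.  92.] 8354 [0.5772 0.087  0.0704]
roller 0.73 [231. 148. 159.  87.] 8388 [0.5775 0.0853 0.0705]
window 0.93 [233. 143. 156.  94.] 8219 [0.5765 0.0853 0.0705]
flip_pocket 0.95 [231. 146. 159.  90.] 8350 [0.5764 0.0851 0.0705]
nest_seat 0.61 [119. 129. 266. 122.] 23298 [0.5867 0.0183 0.0469]
```

View pics/w1.png

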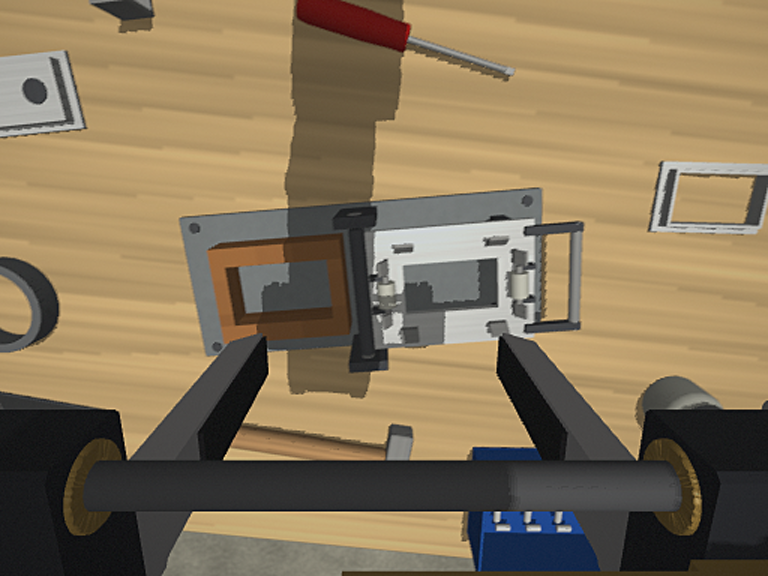

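The wrist view (768x576) shows the flipper lying pocket up. Its window is at (450,285), the rollers at (387,292) and (520,282), the handle bar at x≈576, y≈275, and the nest recess at (287,288). Next I'll fit these.

```bash
cat > fit.py <<'E'
from h import *
D=np.load("w1.npz"); W=D["W"]; 
def sel(l,t,r,b,zlo,zhi):
    m=np.zeros(W.shape[:2],bool); m[t:b,l:r]=1; return m&(W[...,2]>zlo)&(W[...,2]<zhi)
def rect(P): 
    return [np.round(v,1) for v in cv2.minAreaRect((P[:,:2]*1000).astype(np.float32))]
def big(m):
    n,l,s,c=cv2.connectedComponentsWithStats(m.astype(np.uint8)); return l==1+np.argmax(s[1:,4])
if __name__=="__main__":
    m=big(sel(378,140,395,225,0.062,0.080)); H=W[m]; print("handle",len(H),H.mean(0).round(4),rect(H),np.percentile(H[:,2],[5,50,95]).round(4))
    c=H.mean(0); u,s,v=np.linalg.svd(H[:,:2]-c[:2]); print("handle dir",v[0], np.degrees(np.arctan2(v[0,1],v[0,0])))
    m=sel(245,140,362,240,0.067,0.0745); P=W[m]; print("plate",rect(P),np.median(P[:,2]))
    m=sel(262,165,340,215,-.01,0.05); m=big(m); P=W[m]; 
    # window boundary: hole seen; top rim edge -> project hole pixels to plane z=.0714
    m=sel(135,150,245,245,0.043,0.052); P=W[big(m)]; print("nest rim",len(P),rect(P),np.median(P[:,2]))
    m2=sel(150,165,228,222,-.01,0.04); P=W[big(m2)]; print("recess floor",rect(P),np.median(P[:,2]))
    m=sel(330,170,362,210,0.08,0.1); P=W[m]; print("roller h",len(P),P.mean(0),rect(P),P[:,2].max())
    m=sel(245,175,270,210,0.08,0.1); P=W[m]; print("roller n",len(P),P.mean(0),rect(P),P[:,2].max())
    m=sel(225,135,265,250,0.076,0.1); P=W[m]; print("hinge ears",len(P),rect(P))
E
python3 fit.py
```

```text
handle 604 [0.5603 0.1898 0.0737] [array([563. , 190.8]), array([98.3, 13.4]), np.float64(11.9)] [0.0703 0.0741 0.0757]
handle dir [0.98103501 0.19383063] 11.176420469935788
plate [array([584.6,  90.5]), array([133., 160.]), np.float64(5.9)] 0.06987898110110646
nest rim 2949 [array([614.2, -73.5]), array([ 94.5, 124.8]), np.float64(10.9)] 0.04774103914356731
recess floor [array([616.6, -74.5]), array([55.2, 94.3]), np.float64(10.6)] 0.010224766746555564
roller h 412 [0.57138649 0.14116973 0.08477189] [array([571.4, 143.4]), array([53.7, 22.6]), np.float64(11.7)] 0.08950939748392056
roller n 355 [0.59052344 0.02456317 0.08499878] [array([589. ,  22.7]), array([47.2, 21.9]), np.float64(10.9)] 0.0901553555376795
hinge ears 1057 [array([597.5,  14.4]), array([143.1,  48.4]), np.float64(9.0)]
```

```bash
python3 plan.py 0.463 -0.305 0.22 11 | tail -1; python3 - <<'E'
from fit import *
K=np.array(camera_info("wrist")["K"])
m=sel(255,160,350,220,-.02,0.066); m=big(m)
# project pixel rays on plane z=.0705: camera centre from W/d rays
d=D["d"]; T=None
ys,xs=np.nonzero(m)
# camera centre by two-depth: solve from rays using least squares
i=np.random.default_rng(0).choice(np.flatnonzero(d.ravel()>0),3000); Wf=W.reshape(-1,3)[i]; v,u=np.divmod(i,512); df=d.ravel()[i]
A=np.c_[ (u-K[0,2])/K[0,0]*df, -(v-K[1,2])/K[1,1]*df, -df, np.ones(len(i))]
X=np.linalg.lstsq(A,Wf,rcond=None)[0]; Rm=X[:3]; C=X[3]
dr=np.c_[(xs-K[0,2])/K[0,0], -(ys-K[1,2])/K[1,1], -np.ones(len(xs))]@Rm
P=C+dr*((0.0705-C[2])/dr[:,2])[:,None]; print("cam",C,"window@.0705",len(P),rect(P))
E
```

```text
offset [ 0.1276 -0.3241  0.0795] rot [1.3000e-03 2.5000e-03 1.5028e+00]
cam [0.47735044 0.01419529 0.47892061] window@.0705 1980 [array([583.3,  83.2]), array([45.1, 82.9]), np.float64(10.9)]
```

```bash

python3 -m inch '[{"grip":1,"offset":[0.128,-0.324,0.08],"rotation":[0,0,1.1]},{"grip":1,"offset":[0.128,-0.324,0.08],"rotation":[0,0,1.1]},{"grip":1,"offset":[0.128,-0.324,0.08],"rotation":[0,0,1.1]},{"grip":1,"offset":[0.128,-0.324,0.08],"rotation":[0,0,1.1]},{"grip":1,"offset":[0.128,-0.324,0.08],"rotation":[0,0,1.1]},{"grip":1,"offset":[0.128,-0.324,0.08],"rotation":[0,0,1.1]},{"grip":1,"offset":[0.128,-0.324,0.08],"rotation":[0,0,1.1]},{"grip":1,"offset":[0.128,-0.324,0.08],"rotation":[0,0,1.1]},{"grip":1,"offset":[0.128,-0.324,0.08],"rotation":[0,0,1.1]},{"grip":1,"offset":[0.128,-0.324,0.08],"rotation":[0,0,1.1]}]'
python3 plan.py 0.463 -0.305 0.22 11
```

```text
clock: 3.25
tool_pos: [0.46, -0.3091, 0.2188]
tool_rot: [0.473, 0.881, -0.001, 0.001]
ft_force: [0.9, 0.2, -0.1]
grip_width: 0.998
t 3.25 pos [ 0.46   -0.3091  0.2188] F [ 0.9  0.2 -0.1] w 0.998 q7 [ 0.25  0.51  0.44  1.78 -0.26  0.91  1.39]
offset [ 0.0017  0.0048 -0.0012] rot [-0.0009  0.0029  0.3933]
```

```bash

python3 -m inch '[{"grip":1,"offset":[0,0,0],"rotation":[0,0,0.1]},{"grip":1,"offset":[0,0,0],"rotation":[0,0,0.2]},{"grip":1,"offset":[0,0,0],"rotation":[0,0,0.3]},{"grip":1,"offset":[0,0,0],"rotation":[0,0,0.39]},{"grip":1,"offset":[0,0,0],"rotation":[0,0,0.39]},{"grip":1,"offset":[0,0,0],"rotation":[0,0,0.39]},{"grip":1,"offset":[0,0,0],"rotation":[0,0,0.39]},{"grip":1,"offset":[0,0,0],"rotation":[0,0,0.39]},{"grip":1,"offset":[0,0,0],"rotation":[0,0,0.39]},{"grip":1,"offset":[0,0,0],"rotation":[0,0,0.39]}]'
python3 - <<'E'
from h import *
i=camera_info("wrist"); a,d=grab_frame("wrist"); W=pts("wrist",d,i); np.savez("w2.npz",a=a,W=W,d=d)
save("w2",a)
for r in finder.regions_of("wrist","cover_center")[:3]:
    m=r["mask"]&(W[...,2]>0.0145)&(W[...,2]<0.022); P=W[m]
    if len(P)<50: continue
    print(round(r["score"],2),np.round(r["bbox"]),m.sum(),np.median(P[:,2]),cv2.minAreaRect((P[:,:2]*1000).astype(np.float32)))
    m=r["mask"]&(W[...,2]>0.003); P=W[m]; print("  all",cv2.minAreaRect((P[:,:2]*1000).astype(np.float32)))
E
```

```text
clock: 4.08
tool_pos: [0.46, -0.309, 0.2189]
tool_rot: [0.634, 0.773, -0.001, 0.001]
ft_force: [0.2, 0.1, 1.5]
grip_width: 1.002
0.85 [ 0. 81. 68. 89.] 2189 0.017639744012744873 ((172.7378387451172, -315.01318359375), (55.911827087402344, 69.16078186035156), 62.5484619140625)
  all ((170.41224670410156, -313.2012023925781), (68.49349212646484, 88.28971862792969), 62.311798095703125)
0.82 [224. 145.  53.  84.] 3083 0.017823575167329353 ((461.4814453125, -335.2190246582031), (53.71470642089844, 92.1796646118164), 12.008933067321777)
  all ((461.4451904296875, -335.3692932128906), (68.04071044921875, 106.53860473632812), 12.26472282409668)
0.8 [ 90. 178.  93.  68.] 2269 0.017661015412989867 ((316.5403747558594, -404.85516357421875), (55.06626510620117, 83.81379699707031), 65.50334930419922)
  all ((344.31195068359375, -382.2001647949219), (181.22915649414062, 91.82990264892578), 20.89560890197754)
```

View pics/w2.png

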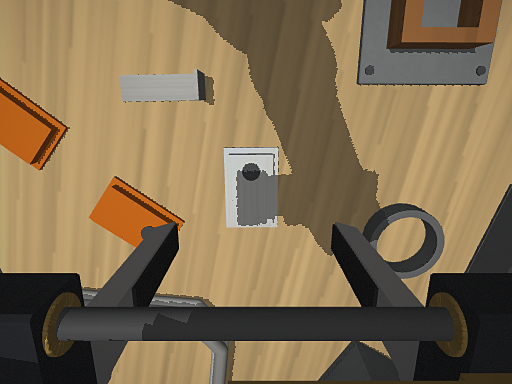

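The close view (512x384) puts the cover at (251,188). The fit gives centre (0.4615, -0.3353), yaw 12° and both outlines matching the given sizes. The tape, at (405,240), is clear of the fingers.

```bash
python3 plan.py 0.4615 -0.3353 0.008 12

```

```text
t 4.18 pos [ 0.4599 -0.3091  0.2188] F [ 0.1 -0.4  0.4] w 1.005 q7 [ 0.18  0.52  0.55  1.78 -0.33  0.92  1.07]
offset [-0.0254 -0.0035  0.2109] rot [-0.0002  0.003  -0.0139]
```

```bash

python3 -m inch '[{"grip":1,"offset":[-0.025,-0.0035,0.03],"rotation":[0,0.003,-0.014]},{"grip":1,"offset":[-0.025,-0.0035,0.06],"rotation":[0,0.003,-0.014]},{"grip":1,"offset":[-0.025,-0.0035,0.09],"rotation":[0,0.003,-0.014]},{"grip":1,"offset":[-0.025,-0.0035,0.12],"rotation":[0,0.003,-0.014]},{"grip":1,"offset":[-0.025,-0.0035,0.15],"rotation":[0,0.003,-0.014]},{"grip":1,"offset":[-0.025,-0.0035,0.175],"rotation":[0,0.003,-0.014]},{"grip":1,"offset":[-0.025,-0.0035,0.192],"rotation":[0,0.003,-0.014]},{"grip":1,"offset":[-0.025,-0.0035,0.203],"rotation":[0,0.003,-0.014]},{"grip":1,"offset":[-0.025,-0.0035,0.21],"rotation":[0,0.003,-0.014]},{"grip":1,"offset":[-0.025,-0.0035,0.21],"rotation":[0,0.003,-0.014]}]'
python3 plan.py 0.4615 -0.3353 0.0075 12
```

```text
clock: 5.02
tool_pos: [0.4609, -0.3348, 0.008]
tool_rot: [0.629, 0.777, -0.0, -0.001]
ft_force: [0.6, -0.2, 0.5]
grip_width: 1.002
t 5.02 pos [ 0.4609 -0.3348  0.008 ] F [ 0.6 -0.2  0.5] w 1.002 q7 [ 0.37  0.83  0.34  1.89 -0.53  0.51  1.28]
offset [-0.0006  0.0004  0.0005] rot [-0.0013 -0.0012 -0.    ]
```

```bash

python3 -m inch '[{"grip":-1,"offset":[0,0,0],"rotation":[0,0,0]},{"grip":-1,"offset":[0,0,0],"rotation":[0,0,0]},{"grip":-1,"offset":[0,0,0],"rotation":[0,0,0]},{"grip":-1,"offset":[0,0,0],"rotation":[0,0,0]},{"grip":-1,"offset":[0,0,0],"rotation":[0,0,0]},{"grip":-1,"offset":[0,0,0],"rotation":[0,0,0]},{"grip":-1,"offset":[0,0,0],"rotation":[0,0,0]},{"grip":-1,"offset":[0,0,0],"rotation":[0,0,0]},{"grip":-1,"offset":[0,0,0],"rotation":[0,0,0]},{"grip":-1,"offset":[0,0,0],"rotation":[0,0,0]}]'
python3 -m inch '[{"grip":-1,"offset":[0,0,-0.01],"rotation":[0,0,0]},{"grip":-1,"offset":[0,0,-0.02],"rotation":[0,0,0]},{"grip":-1,"offset":[0,0,-0.04],"rotation":[0,0,0]},{"grip":-1,"offset":[0,0,-0.06],"rotation":[0,0,0]},{"grip":-1,"offset":[0,0,-0.09],"rotation":[0,0,0]},{"grip":-1,"offset":[0,0,-0.12],"rotation":[0,0,0]},{"grip":-1,"offset":[0,0,-0.15],"rotation":[0,0,0]},{"grip":-1,"offset":[0,0,-0.17],"rotation":[0,0,0]},{"grip":-1,"offset":[0,0,-0.18],"rotation":[0,0,0]},{"grip":-1,"offset":[0,0,-0.18],"rotation":[0,0,0]}]'
python3 plan.py 0.5835 0.083 0.19 11.2
```

```text
clock: 5.85
tool_pos: [0.4611, -0.3348, 0.0083]
tool_rot: [0.629, 0.777, -0.0, -0.001]
ft_force: [0.3, 0.8, 4.9]
grip_width: 0.571
clock: 6.68
tool_pos: [0.4624, -0.3359, 0.1909]
tool_rot: [0.629, 0.777, 0.0, 0.002]
ft_force: [0.8, -0.2, -1.7]
grip_width: 0.574
t 6.68 pos [ 0.4624 -0.3359  0.1909] F [ 0.8 -0.2 -1.7] w 0.574 q7 [ 0.24  0.58  0.53  1.77 -0.37  0.88  1.14]
offset [0.3846 0.2056 0.0006] rot [0.0026 0.0023 0.014 ]
```

```bash

python3 -m inch '[{"grip":-1,"offset":[0.03,0.016,0],"rotation":[0,0,0]},{"grip":-1,"offset":[0.07,0.037,0],"rotation":[0,0,0]},{"grip":-1,"offset":[0.105,0.056,0],"rotation":[0,0,0]},{"grip":-1,"offset":[0.14,0.075,0],"rotation":[0,0,0]},{"grip":-1,"offset":[0.175,0.094,0],"rotation":[0,0,0]},{"grip":-1,"offset":[0.21,0.112,0],"rotation":[0,0,0]},{"grip":-1,"offset":[0.245,0.131,0],"rotation":[0,0,0]},{"grip":-1,"offset":[0.28,0.15,0],"rotation":[0,0,0]},{"grip":-1,"offset":[0.3,0.16,0],"rotation":[0,0,0]},{"grip":-1,"offset":[0.31,0.166,0],"rotation":[0,0,0]}]'
python3 plan.py 0.5835 0.083 0.15 11.2
```

```text
clock: 7.52
tool_pos: [0.5597, 0.0069, 0.1887]
tool_rot: [0.627, 0.779, -0.0, -0.0]
ft_force: [0.4, 0.3, -0.4]
grip_width: 0.567
t 7.52 pos [0.5597 0.0069 0.1887] F [ 0.4  0.3 -0.4] w 0.567 q7 [-0.42  0.57  0.55  1.8  -0.38  0.87  0.53]
offset [0.0693 0.0395 0.0387] rot [-0.0003  0.      0.0201]
```

```bash

python3 -m inch '[{"grip":-1,"offset":[0.02,0.012,0],"rotation":[0,0,0.02]},{"grip":-1,"offset":[0.04,0.024,0],"rotation":[0,0,0.02]},{"grip":-1,"offset":[0.06,0.034,0],"rotation":[0,0,0.02]},{"grip":-1,"offset":[0.069,0.0395,0],"rotation":[0,0,0.02]},{"grip":-1,"offset":[0.069,0.0395,0],"rotation":[0,0,0.02]},{"grip":-1,"offset":[0.069,0.0395,0.01],"rotation":[0,0,0.02]},{"grip":-1,"offset":[0.069,0.0395,0.02],"rotation":[0,0,0.02]},{"grip":-1,"offset":[0.069,0.0395,0.03],"rotation":[0,0,0.02]},{"grip":-1,"offset":[0.069,0.0395,0.039],"rotation":[0,0,0.02]},{"grip":-1,"offset":[0.069,0.0395,0.039],"rotation":[0,0,0.02]}]'
python3 plan.py 0.5835 0.083 0.11 11.2
python3 - <<'E'
from h import *
i=camera_info("wrist"); a,d=grab_frame("wrist"); W=pts("wrist",d,i); np.savez("w3.npz",a=a,W=W,d=d)
save("w3",a)
E
```

```text
clock: 8.35
tool_pos: [0.5817, 0.0816, 0.1472]
tool_rot: [0.635, 0.772, -0.002, -0.001]
ft_force: [-0.2, 0.2, -0.2]
grip_width: 0.57
t 8.35 pos [0.5817 0.0816 0.1472] F [-0.2  0.2 -0.2] w 0.57 q7 [-0.51  0.67  0.53  1.76 -0.43  0.83  0.41]
offset [0.0011 0.0023 0.0372] rot [-0.0047  0.     -0.0017]
```

View pics/w3.png

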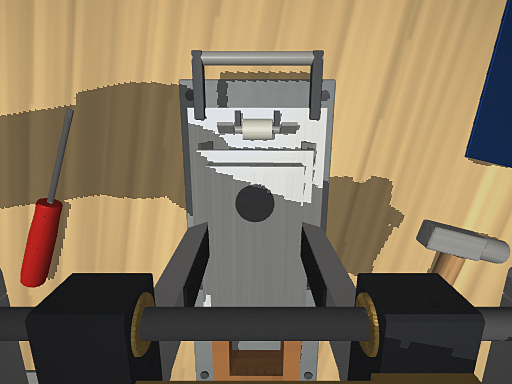

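The cover is held flat in the fingers, with its disc at (255,203), roughly in line with the handle-end roller at (258,129). I'll check the alignment in numbers.

```bash
python3 - <<'E'
from h import *
D=np.load("w3.npz"); W=D["W"];d=D["d"]
def sel(l,t,r,b,zlo,zhi):
    m=np.zeros(W.shape[:2],bool); m[t:b,l:r]=1; return m&(W[...,2]>zlo)&(W[...,2]<zhi)
th=np.radians(11.2); X=np.array([np.cos(th),np.sin(th)]); Y=np.array([-np.sin(th),np.cos(th)]); N=np.array([0.5835,0.083])
def rep(n,m):
    P=W[m]; q=(P[:,:2]-N)@np.c_[X,Y]; print(n,len(q),"x",np.percentile(q[:,0],[1,50,99]).round(4),"y",np.percentile(q[:,1],[1,50,99]).round(4),"z",np.median(P[:,2]).round(4))
    return q
q=rep("cover top",sel(200,160,310,215,0.154,0.17)); 
q=rep("flange",sel(190,140,325,215,0.142,0.153)); k=q[:,1]>q[:,1].max()-0.01; print(np.percentile(q[k,0],[1,99]))
rep("flange rear edge strip",sel(195,148,320,160,0.14,0.153))
rep("handle",sel(204,48,310,66,0.062,0.085))
rep("handle full",sel(185,45,330,75,0.062,0.085))
rep("roller",sel(240,118,276,140,0.078,0.1))
rep("plate",sel(180,105,340,122,0.066,0.076))
# cover yaw via top edge points
P=W[sel(200,160,310,215,0.154,0.17)]; print(cv2.minAreaRect((P[:,:2]*1000).astype(np.float32)))
E
```

```text
cover top 4748 x [-0.0273 -0.001   0.0257] y [0.0167 0.031  0.0443] z 0.1568
flange 2582 x [-0.0346 -0.0005  0.033 ] y [0.0128 0.0449 0.0513] z 0.1437
[-0.03401947  0.03256621]
flange rear edge strip 1172 x [-0.0338 -0.0011  0.0326] y [0.0459 0.0488 0.0514] z 0.1436
handle 1585 x [-0.0383  0.0001  0.0391] y [0.1057 0.1101 0.1155] z 0.0738
handle full 2216 x [-0.0475  0.0009  0.0491] y [0.0994 0.1095 0.1155] z 0.0741
roller 683 x [-0.0115  0.0008  0.0145] y [0.0515 0.0594 0.0664] z 0.0867
plate 1793 x [-0.0534  0.0001  0.0545] y [0.0643 0.0698 0.0765] z 0.07
((576.7775268554688, 112.66178894042969), (54.21048355102539, 28.44403839111328), 11.084434509277344)
```

```bash

python3 -m inch '[{"grip":-1,"offset":[0.0015,0.002,0],"rotation":[-0.004,0,0]},{"grip":-1,"offset":[0.0015,0.002,0.01],"rotation":[-0.004,0,0]},{"grip":-1,"offset":[0.0015,0.002,0.02],"rotation":[-0.004,0,0]},{"grip":-1,"offset":[0.0015,0.002,0.03],"rotation":[-0.004,0,0]},{"grip":-1,"offset":[0.0015,0.002,0.036],"rotation":[-0.004,0,0]},{"grip":-1,"offset":[0.0015,0.002,0.042],"rotation":[-0.004,0,0]},{"grip":-1,"offset":[0.0015,0.002,0.046],"rotation":[-0.004,0,0]},{"grip":-1,"offset":[0.0015,0.002,0.048],"rotation":[-0.004,0,0]},{"grip":-1,"offset":[0.0015,0.002,0.05],"rotation":[-0.004,0,0]},{"grip":-1,"offset":[0.0015,0.002,0.05],"rotation":[-0.004,0,0]}]'
python3 plan.py 0.5837 0.083 0.078 11.2
```

```text
clock: 9.23
tool_pos: [0.5839, 0.0836, 0.0981]
tool_rot: [0.635, 0.772, 0.0, 0.0]
ft_force: [-0.4, 0.6, -0.4]
grip_width: 0.566
t 9.23 pos [0.5839 0.0836 0.0981] F [-0.4  0.6 -0.4] w 0.566 q7 [-0.49  0.73  0.48  1.8  -0.48  0.73  0.45]
offset [-0.0005 -0.0003  0.0201] rot [ 0.0007  0.0002 -0.0013]
```

```bash

python3 -m inch '[{"grip":-1,"offset":[0,0,0.003],"rotation":[0,0,0]},{"grip":-1,"offset":[0,0,0.006],"rotation":[0,0,0]},{"grip":-1,"offset":[0,0,0.009],"rotation":[0,0,0]},{"grip":-1,"offset":[0,0,0.012],"rotation":[0,0,0]},{"grip":-1,"offset":[0,0,0.014],"rotation":[0,0,0]},{"grip":-1,"offset":[0,0,0.016],"rotation":[0,0,0]},{"grip":-1,"offset":[0,0,0.018],"rotation":[0,0,0]},{"grip":-1,"offset":[0,0,0.02],"rotation":[0,0,0]},{"grip":-1,"offset":[0,0,0.02],"rotation":[0,0,0]},{"grip":-1,"offset":[0,0,0.02],"rotation":[0,0,0]}]'
python3 plan.py 0.5837 0.083 0.078 11.2
```

```text
clock: 10.07
tool_pos: [0.584, 0.0837, 0.0781]
tool_rot: [0.635, 0.772, 0.0, 0.0]
ft_force: [-0.2, 0.1, 2.3]
grip_width: 0.568
t 10.07 pos [0.584  0.0837 0.0781] F [-0.2  0.1  2.3] w 0.568 q7 [-0.47  0.76  0.46  1.81 -0.5   0.69  0.46]
offset [-0.0006 -0.0005  0.0001] rot [ 0.001  -0.0001 -0.0016]
```

```bash

python3 -m inch '[{"grip":-1,"offset":[0,0,0.001],"rotation":[0,0,0]},{"grip":-1,"offset":[0,0,0.002],"rotation":[0,0,0]},{"grip":-1,"offset":[0,0,0.003],"rotation":[0,0,0]},{"grip":-1,"offset":[0,0,0.003],"rotation":[0,0,0]},{"grip":-1,"offset":[0,0,0.003],"rotation":[0,0,0]},{"grip":-1,"offset":[0,0,0.003],"rotation":[0,0,0]},{"grip":-1,"offset":[0,0,0.003],"rotation":[0,0,0]},{"grip":-1,"offset":[0,0,0.003],"rotation":[0,0,0]},{"grip":-1,"offset":[0,0,0.003],"rotation":[0,0,0]},{"grip":-1,"offset":[0,0,0.003],"rotation":[0,0,0]}]'
python3 -m inch '[{"grip":1,"offset":[0,0,-0.001],"rotation":[0,0,0]},{"grip":1,"offset":[0,0,-0.002],"rotation":[0,0,0]},{"grip":1,"offset":[0,0,-0.002],"rotation":[0,0,0]},{"grip":1,"offset":[0,0,-0.002],"rotation":[0,0,0]},{"grip":1,"offset":[0,0,-0.002],"rotation":[0,0,0]},{"grip":1,"offset":[0,0,-0.01],"rotation":[0,0,0]},{"grip":1,"offset":[0,0,-0.03],"rotation":[0,0,0]},{"grip":1,"offset":[0,0,-0.06],"rotation":[0,0,0]},{"grip":1,"offset":[0,0,-0.09],"rotation":[0,0,0]},{"grip":1,"offset":[0,0,-0.12],"rotation":[0,0,0]}]'
python3 plan.py 0.5624 0.191 0.13 101.2
python3 - <<'E'
from h import *
i=camera_info("wrist"); a,d=grab_frame("wrist"); W=pts("wrist",d,i); np.savez("w4.npz",a=a,W=W,d=d); save("w4",a)
th=np.radians(11.2); X=np.array([np.cos(th),np.sin(th)]); Y=np.array([-np.sin(th),np.cos(th)]); N=np.array([0.5838,0.083])
q=(W[...,:2]-N)@np.c_[X,Y]
m=(abs(q[...,0])<.022)&(abs(q[...,1])<.042); z=W[m][:,2]; print("cover top z",len(z),np.percentile(z,[5,50,95]).round(4))
for lo,hi in((-.04,-.02),(-.02,0),(0,.02),(.02,.04)): k=m&(q[...,1]>lo)&(q[...,1]<hi); print(lo,k.sum(),np.nanmedian(W[k][:,2]).round(4))
E
```

```text
clock: 10.9
tool_pos: [0.5841, 0.0836, 0.0771]
tool_rot: [0.635, 0.772, 0.001, 0.0]
ft_force: [-4.1, -0.3, 17.3]
grip_width: 0.57
clock: 11.73
tool_pos: [0.5836, 0.0832, 0.1986]
tool_rot: [0.636, 0.772, 0.001, 0.0]
ft_force: [0.4, -0.1, 0.1]
grip_width: 1.0
t 11.73 pos [0.5836 0.0832 0.1986] F [ 0.4 -0.1  0.1] w 1.0 q7 [-0.54  0.61  0.57  1.71 -0.39  0.94  0.37]
offset [ 0.1098 -0.0002  0.0686] rot [ 3.0000e-04 -1.3000e-03  1.5688e+00]
cover top z 10457 [0.0871 0.3109 0.3143]
-0.04 858 0.0878
-0.02 913 0.0877
0 1335 0.0882
0.02 7142 0.3124
```

The cover top reads 0.0878–0.0882 all along, 18 mm above the plate, so it is home. Going to the handle, with the fingers partly open so the inner one clears the plate.

```bash

python3 -m inch '[{"grip":-0.4,"offset":[0.02,0,0],"rotation":[0,0,0.115]},{"grip":-0.4,"offset":[0.04,0,0],"rotation":[0,0,0.23]},{"grip":-0.4,"offset":[0.06,0,0],"rotation":[0,0,0.345]},{"grip":-0.4,"offset":[0.08,0,0],"rotation":[0,0,0.46]},{"grip":-0.4,"offset":[0.1,0,0],"rotation":[0,0,0.575]},{"grip":-0.4,"offset":[0.11,0,0.01],"rotation":[0,0,0.69]},{"grip":-0.4,"offset":[0.11,0,0.02],"rotation":[0,0,0.805]},{"grip":-0.4,"offset":[0.11,0,0.03],"rotation":[0,0,0.92]},{"grip":-0.4,"offset":[0.11,0,0.04],"rotation":[0,0,1.035]},{"grip":-0.4,"offset":[0.11,0,0.05],"rotation":[0,0,1.15]}]'
python3 -m inch '[{"grip":-0.4,"offset":[0,0,0],"rotation":[0,0,0.11]},{"grip":-0.4,"offset":[0,0,0],"rotation":[0,0,0.22]},{"grip":-0.4,"offset":[0,0,0],"rotation":[0,0,0.33]},{"grip":-0.4,"offset":[0,0,0],"rotation":[0,0,0.42]},{"grip":-0.4,"offset":[0,0,0],"rotation":[0,0,0.42]},{"grip":-0.4,"offset":[0,0,0],"rotation":[0,0,0.42]},{"grip":-0.4,"offset":[0,0,0],"rotation":[0,0,0.42]},{"grip":-0.4,"offset":[0,0,0],"rotation":[0,0,0.42]},{"grip":-0.4,"offset":[0,0,0],"rotation":[0,0,0.42]},{"grip":-0.4,"offset":[0,0,0],"rotation":[0,0,0.42]}]'
python3 plan.py 0.5625 0.191 0.053 101.2
```

```text
clock: 12.62
tool_pos: [0.5669, 0.1914, 0.1544]
tool_rot: [0.954, 0.3, 0.006, 0.0]
ft_force: [0.6, -0.2, -0.2]
grip_width: 0.336
clock: 13.45
tool_pos: [0.5669, 0.1914, 0.1545]
tool_rot: [0.996, 0.095, 0.006, -0.001]
ft_force: [0.5, -0.7, 0.5]
grip_width: 0.299
t 13.45 pos [0.5669 0.1914 0.1545] F [ 0.5 -0.7  0.5] w 0.299 q7 [-0.91  0.81  0.96  1.75 -0.78  1.   -1.03]
offset [-0.0056 -0.0003  0.1015] rot [-0.0009 -0.0116 -0.0061]
```

```bash

python3 -m inch '[{"grip":-0.4,"offset":[-0.0056,0,0.01],"rotation":[0,-0.0116,-0.006]},{"grip":-0.4,"offset":[-0.0056,0,0.025],"rotation":[0,-0.0116,-0.006]},{"grip":-0.4,"offset":[-0.0056,0,0.04],"rotation":[0,-0.0116,-0.006]},{"grip":-0.4,"offset":[-0.0056,0,0.055],"rotation":[0,-0.0116,-0.006]},{"grip":-0.4,"offset":[-0.0056,0,0.07],"rotation":[0,-0.0116,-0.006]},{"grip":-0.4,"offset":[-0.0056,0,0.085],"rotation":[0,-0.0116,-0.006]},{"grip":-0.4,"offset":[-0.0056,0,0.095],"rotation":[0,-0.0116,-0.006]},{"grip":-0.4,"offset":[-0.0056,0,0.1015],"rotation":[0,-0.0116,-0.006]},{"grip":-0.4,"offset":[-0.0056,0,0.1015],"rotation":[0,-0.0116,-0.006]},{"grip":-0.4,"offset":[-0.0056,0,0.1015],"rotation":[0,-0.0116,-0.006]}]'
python3 -m inch '[{"grip":-1,"offset":[0,0,0],"rotation":[0,0,0]},{"grip":-1,"offset":[0,0,0],"rotation":[0,0,0]},{"grip":-1,"offset":[0,0,0],"rotation":[0,0,0]},{"grip":-1,"offset":[0,0,0],"rotation":[0,0,0]},{"grip":-1,"offset":[0,0,0],"rotation":[0,0,0]},{"grip":-1,"offset":[0,0,0],"rotation":[0,0,0]},{"grip":-1,"offset":[0,0,0],"rotation":[0,0,0]},{"grip":-1,"offset":[0,0,0],"rotation":[0,0,0]},{"grip":-1,"offset":[0,0,0],"rotation":[0,0,0]},{"grip":-1,"offset":[0,0,0],"rotation":[0,0,0]}]'
cat > arc.py <<'E'
# grasped handle: current -> waypoints on the arc about the hinge. args: angle0 angles(deg)...
import sys
from h import *
o=get_obs(); Rt=R.from_quat(o["tool_rot"]); th=np.radians(11.2); Y=np.array([-np.sin(th),np.cos(th),0]); Z=np.array([0,0,1.])
a0,*A=[np.radians(float(v)) for v in sys.argv[1:]]
f=lambda a: .19*(np.cos(a)*Y+np.sin(a)*Z)
t=np.radians(101.2); G=[]
for k in (0,np.pi):
    ty=np.array([np.cos(t+k),np.sin(t+k),0]); tz=-Z; G.append((Rt.inv()*R.from_matrix(np.c_[np.cross(ty,tz),ty,tz])).as_rotvec())
print("t",round(o["clock"],2),"pos",np.round(o["tool_pos"],4),"F",np.round(o["ft_force"],1),"w",round(o["grip_width"],3),"q",np.round(o["joints"],2))
C=np.array([0.5994,0.0045,0.07]); g=o["tool_pos"]-0.019*Rt.apply([0,0,1])*-1-C
g=o["tool_pos"]-Rt.apply([0,0,0.017])-C; print("handle est angle",np.degrees(np.arctan2(g[2],g@Y)).round(1),"r",np.hypot(g[2],g@Y).round(4),"rot",np.round(min(G,key=np.linalg.norm),4))
for a in A: print(np.degrees(a).round(),np.round(Rt.inv().apply(f(a)-f(a0)),3).tolist())
E
python3 arc.py 0 3 8 14 20 27 34 41 48 54 60
```

```text
clock: 14.28
tool_pos: [0.5627, 0.1904, 0.0529]
tool_rot: [0.995, 0.097, -0.0, -0.0]
ft_force: [0.9, -0.2, -0.2]
grip_width: 0.3
clock: 15.12
tool_pos: [0.5629, 0.1919, 0.0535]
tool_rot: [0.995, 0.098, 0.0, -0.001]
ft_force: [-2.0, 4.7, 6.2]
grip_width: 0.095
t 15.12 pos [0.5629 0.1919 0.0535] F [-2.   4.7  6.2] w 0.095 q [-0.85  0.92  0.84  1.82 -0.92  0.85 -0.92]
handle est angle 0.2 r 0.1909 rot [-0.0028 -0.0009  0.0005]
3.0 [0.0, 0.0, -0.01]
8.0 [0.0, 0.002, -0.026]
14.0 [0.0, 0.006, -0.046]
20.0 [0.0, 0.011, -0.065]
27.0 [0.0, 0.02, -0.086]
34.0 [0.0, 0.032, -0.106]
41.0 [0.0, 0.046, -0.125]
48.0 [0.0, 0.062, -0.141]
54.0 [0.0, 0.078, -0.154]
60.0 [0.0, 0.095, -0.165]
```

```bash

python3 -m inch '[{"grip":-1,"offset":[0,0,-0.01],"rotation":[0,0,0]},{"grip":-1,"offset":[0,0.002,-0.026],"rotation":[0,0,0]},{"grip":-1,"offset":[0,0.006,-0.046],"rotation":[0,0,0]},{"grip":-1,"offset":[0,0.011,-0.065],"rotation":[0,0,0]},{"grip":-1,"offset":[0,0.02,-0.086],"rotation":[0,0,0]},{"grip":-1,"offset":[0,0.032,-0.106],"rotation":[0,0,0]},{"grip":-1,"offset":[0,0.046,-0.125],"rotation":[0,0,0]},{"grip":-1,"offset":[0,0.062,-0.141],"rotation":[0,0,0]},{"grip":-1,"offset":[0,0.078,-0.154],"rotation":[0,0,0]},{"grip":-1,"offset":[0,0.095,-0.165],"rotation":[0,0,0]}]'
python3 arc.py 60 66 72 78 84 90 96 102 108 114 120
```

```text
clock: 15.95
tool_pos: [0.5803, 0.1026, 0.22]
tool_rot: [0.995, 0.099, -0.0, -0.006]
ft_force: [-2.6, 10.5, 9.9]
grip_width: 0.096
t 15.95 pos [0.5803 0.1026 0.22  ] F [-2.6 10.5  9.9] w 0.096 q [-0.78  0.72  1.01  1.69 -0.68  1.12 -0.94]
handle est angle 59.1 r 0.1945 rot [-0.0115 -0.0003  0.0032]
66.0 [-0.0, 0.018, -0.009]
72.0 [-0.0, 0.036, -0.017]
78.0 [-0.0, 0.055, -0.022]
84.0 [-0.0, 0.075, -0.025]
90.0 [-0.0, 0.095, -0.027]
96.0 [-0.0, 0.115, -0.026]
102.0 [-0.0, 0.134, -0.023]
108.0 [-0.0, 0.154, -0.018]
114.0 [-0.001, 0.172, -0.011]
120.0 [-0.001, 0.19, -0.002]
```

```bash

python3 -m inch '[{"grip":-1,"offset":[0,0.018,-0.009],"rotation":[-0.01,0,0]},{"grip":-1,"offset":[0,0.036,-0.017],"rotation":[-0.01,0,0]},{"grip":-1,"offset":[0,0.055,-0.022],"rotation":[-0.01,0,0]},{"grip":-1,"offset":[0,0.075,-0.025],"rotation":[-0.01,0,0]},{"grip":-1,"offset":[0,0.095,-0.027],"rotation":[-0.01,0,0]},{"grip":-1,"offset":[0,0.115,-0.026],"rotation":[-0.01,0,0]},{"grip":-1,"offset":[0,0.134,-0.023],"rotation":[-0.01,0,0]},{"grip":-1,"offset":[0,0.154,-0.018],"rotation":[-0.01,0,0]},{"grip":-1,"offset":[0,0.172,-0.011],"rotation":[-0.01,0,0]},{"grip":-1,"offset":[0,0.19,-0.002],"rotation":[-0.01,0,0]}]'
python3 arc.py 120 126 132 138 144 150 156 162 168 174 180
```

```text
clock: 16.78
tool_pos: [0.6169, -0.0866, 0.221]
tool_rot: [0.995, 0.098, -0.0, 0.0]
ft_force: [-0.8, 0.5, 2.2]
grip_width: 0.097
t 16.78 pos [ 0.6169 -0.0866  0.221 ] F [-0.8  0.5  2.2] w 0.097 q [-0.43  0.75  0.96  1.59 -0.66  1.15 -0.69]
handle est angle 118.9 r 0.1919 rot [0.0003 0.0002 0.0011]
126.0 [-0.0, 0.017, 0.011]
132.0 [-0.0, 0.032, 0.023]
138.0 [-0.0, 0.046, 0.037]
144.0 [-0.0, 0.059, 0.053]
150.0 [-0.0, 0.07, 0.07]
156.0 [-0.0, 0.079, 0.087]
162.0 [-0.0, 0.086, 0.106]
168.0 [-0.0, 0.091, 0.125]
174.0 [-0.0, 0.094, 0.145]
180.0 [-0.0, 0.095, 0.165]
```

```bash

python3 -m inch '[{"grip":-1,"offset":[0,0.017,0.011],"rotation":[0,0,0]},{"grip":-1,"offset":[0,0.032,0.023],"rotation":[0,0,0]},{"grip":-1,"offset":[0,0.046,0.037],"rotation":[0,0,0]},{"grip":-1,"offset":[0,0.059,0.053],"rotation":[0,0,0]},{"grip":-1,"offset":[0,0.07,0.07],"rotation":[0,0,0]},{"grip":-1,"offset":[0,0.079,0.087],"rotation":[0,0,0]},{"grip":-1,"offset":[0,0.086,0.106],"rotation":[0,0,0]},{"grip":-1,"offset":[0,0.091,0.125],"rotation":[0,0,0]},{"grip":-1,"offset":[0,0.094,0.145],"rotation":[0,0,0]},{"grip":-1,"offset":[0,0.095,0.16],"rotation":[0,0,0]}]'
python3 arc.py 174 180 181
```

```text
clock: 17.62
tool_pos: [0.6342, -0.1814, 0.0594]
tool_rot: [0.995, 0.097, -0.001, 0.001]
ft_force: [-1.2, -0.8, 0.7]
grip_width: 0.093
t 17.62 pos [ 0.6342 -0.1814  0.0594] F [-1.2 -0.8  0.7] w 0.093 q [-0.19  0.97  0.8   1.62 -0.82  0.93 -0.46]
handle est angle 178.1 r 0.1892 rot [ 0.0014  0.0024 -0.0002]
180.0 [0.0, 0.001, 0.02]
181.0 [0.0, 0.001, 0.023]
```

```bash

python3 -m inch '[{"grip":-1,"offset":[0,0,0.003],"rotation":[0,0,0]},{"grip":-1,"offset":[0,0,0.006],"rotation":[0,0,0]},{"grip":-1,"offset":[0,0,0.008],"rotation":[0,0,0]},{"grip":-1,"offset":[0,0,0.008],"rotation":[0,0,0]},{"grip":-1,"offset":[0,0,0.008],"rotation":[0,0,0]},{"grip":-1,"offset":[0,0,0.008],"rotation":[0,0,0]},{"grip":-1,"offset":[0,0,0.008],"rotation":[0,0,0]},{"grip":-1,"offset":[0,0,0.008],"rotation":[0,0,0]},{"grip":-1,"offset":[0,0,0.008],"rotation":[0,0,0]},{"grip":-1,"offset":[0,0,0.008],"rotation":[0,0,0]}]'
python3 -m inch '[{"grip":-0.4,"offset":[0,0,0],"rotation":[0,0,0]},{"grip":-0.4,"offset":[0,0,0],"rotation":[0,0,0]},{"grip":-0.4,"offset":[0,0,0],"rotation":[0,0,0]},{"grip":-0.4,"offset":[0,0,0],"rotation":[0,0,0]},{"grip":-0.4,"offset":[0,0,0],"rotation":[0,0,0]},{"grip":-0.4,"offset":[0,0,-0.02],"rotation":[0,0,0]},{"grip":-0.4,"offset":[0,0,-0.04],"rotation":[0,0,0]},{"grip":-0.4,"offset":[0,0,-0.07],"rotation":[0,0,0]},{"grip":-0.4,"offset":[0,0,-0.1],"rotation":[0,0,0]},{"grip":-1,"offset":[0,0,-0.13],"rotation":[0,0,0]}]'
python3 plan.py 0.615 -0.074 0.18 101.2
```

```text
clock: 18.45
tool_pos: [0.6341, -0.1815, 0.0557]
tool_rot: [0.995, 0.098, -0.0, 0.0]
ft_force: [-6.3, 5.2, 25.0]
grip_width: 0.095
clock: 19.28
tool_pos: [0.6337, -0.1815, 0.1862]
tool_rot: [0.995, 0.098, -0.001, 0.0]
ft_force: [0.6, 1.2, -0.4]
grip_width: 0.259
t 19.28 pos [ 0.6337 -0.1815  0.1862] F [ 0.6  1.2 -0.4] w 0.259 q7 [-0.23  0.83  0.91  1.52 -0.69  1.14 -0.56]
offset [ 0.0025 -0.109   0.0062] rot [0.0007 0.0027 0.0001]
```

```bash

python3 - <<'E'
from h import *
i=camera_info("wrist"); a,d=grab_frame("wrist"); W=pts("wrist",d,i); np.savez("w5.npz",a=a,W=W,d=d,T=i["world_from_camera"]); save("w5",a)
th=np.radians(11.2); X=np.array([np.cos(th),np.sin(th)]); Y=np.array([-np.sin(th),np.cos(th)]); N=np.array([0.615,-0.074])
q=(W[...,:2]-N)@np.c_[X,Y]; z=W[...,2]
def rep(n,m):
    print(n,m.sum(),"x",np.percentile(q[m][:,0],[1,50,99]).round(4),"y",np.percentile(q[m][:,1],[1,50,99]).round(4),"z",np.median(z[m]).round(4))
near=(abs(q[...,0])<.06)&(abs(q[...,1])<.07)
rep("plate back",near&(z>.070)&(z<.082)); rep("floor",near&(abs(q[...,0])<.03)&(z>.03)&(z<.066))
rep("handle",(abs(q[...,0])<.06)&(q[...,1]<-.1)&(q[...,1]>-.12)&(z>.06)&(z<.085))
# window hole projected on plate plane
K=np.array(i["K"]); T=np.array(i["world_from_camera"]); m=near&(abs(q[...,0])<.03)&(z<.073)
ys,xs=np.nonzero(m); dr=np.c_[(xs-K[0,2])/K[0,0],-(ys-K[1,2])/K[1,1],-np.ones(len(xs))]@T[:3,:3].T
P=T[:3,3]+dr*((0.0775-T[2,3])/dr[:,2])[:,None]; print("window",cv2.minAreaRect((P[:,:2]*1000).astype(np.float32)))
E
```

```text
plate back 13065 x [-0.0548  0.0078  0.0544] y [-0.0688  0.0012  0.0687] z 0.0777
floor 3606 x [-0.0233 -0.0037  0.0178] y [-0.0348  0.007   0.0449] z 0.0549
handle 1093 x [-0.0489  0.0018  0.0481] y [-0.1136 -0.1086 -0.1006] z 0.0741
window ((621.4747924804688, -92.16432189941406), (54.95948791503906, 124.40901947021484), 19.384502410888672)
```

View pics/w5.png

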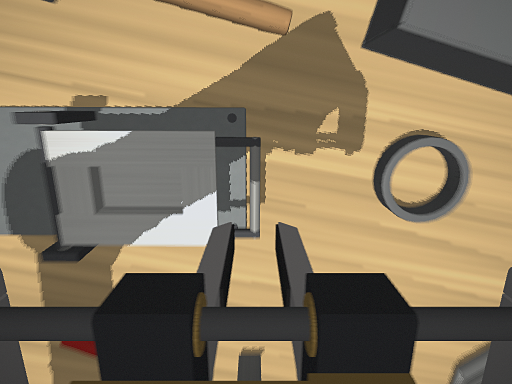

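The flipper is fully over. The plate back is at z=0.0777, and the window at (142,190) shows the cover's inner floor 23 mm lower, so the cover is still held. Now to push it through.

```bash

python3 -m inch '[{"grip":-1,"offset":[0.001,-0.03,0],"rotation":[0,0,0]},{"grip":-1,"offset":[0.002,-0.06,0],"rotation":[0,0,0]},{"grip":-1,"offset":[0.0025,-0.09,0],"rotation":[0,0,0]},{"grip":-1,"offset":[0.0025,-0.109,0],"rotation":[0,0,0]},{"grip":-1,"offset":[0.0025,-0.109,0],"rotation":[0,0,0]},{"grip":-1,"offset":[0.0025,-0.109,0.02],"rotation":[0,0,0]},{"grip":-1,"offset":[0.0025,-0.109,0.045],"rotation":[0,0,0]},{"grip":-1,"offset":[0.0025,-0.109,0.07],"rotation":[0,0,0]},{"grip":-1,"offset":[0.0025,-0.109,0.09],"rotation":[0,0,0]},{"grip":-1,"offset":[0.0025,-0.109,0.095],"rotation":[0,0,0]}]'
python3 plan.py 0.615 -0.074 0.038 101.2
```

```text
clock: 20.17
tool_pos: [0.6165, -0.077, 0.0936]
tool_rot: [0.995, 0.097, 0.0, 0.002]
ft_force: [-0.5, -0.3, -0.2]
grip_width: 0.002
t 20.17 pos [ 0.6165 -0.077   0.0936] F [-0.5 -0.3 -0.2] w 0.002 q7 [-0.39  0.89  0.84  1.72 -0.81  0.92 -0.59]
offset [-0.0009 -0.0035  0.0556] rot [ 0.0049 -0.0003 -0.0006]
```

```bash

python3 -m inch '[{"grip":-1,"offset":[-0.001,-0.003,0.01],"rotation":[0.005,0,0]},{"grip":-1,"offset":[-0.001,-0.003,0.02],"rotation":[0.005,0,0]},{"grip":-1,"offset":[-0.001,-0.003,0.03],"rotation":[0.005,0,0]},{"grip":-1,"offset":[-0.001,-0.003,0.036],"rotation":[0.005,0,0]},{"grip":-1,"offset":[-0.001,-0.003,0.041],"rotation":[0.005,0,0]},{"grip":-1,"offset":[-0.001,-0.003,0.046],"rotation":[0.005,0,0]},{"grip":-1,"offset":[-0.001,-0.003,0.05],"rotation":[0.005,0,0]},{"grip":-1,"offset":[-0.001,-0.003,0.053],"rotation":[0.005,0,0]},{"grip":-1,"offset":[-0.001,-0.003,0.0555],"rotation":[0.005,0,0]},{"grip":-1,"offset":[-0.001,-0.003,0.0555],"rotation":[0.005,0,0]}]'
python3 plan.py 0.615 -0.074 0.036 101.2
```

```text
clock: 21.0
tool_pos: [0.6151, -0.0746, 0.0384]
tool_rot: [0.995, 0.097, 0.0, -0.0]
ft_force: [-1.3, -0.3, 3.7]
grip_width: 0.004
t 21.0 pos [ 0.6151 -0.0746  0.0384] F [-1.3 -0.3  3.7] w 0.004 q7 [-0.36  0.95  0.78  1.75 -0.88  0.83 -0.53]
offset [ 0.     -0.0006  0.0024] rot [-0.0003 -0.0007 -0.0007]
```

Floor home should be about 0.0375. I'll press a little more, then rise and look.

```bash

python3 -m inch '[{"grip":-1,"offset":[0,0,0.001],"rotation":[0,0,0]},{"grip":-1,"offset":[0,0,0.002],"rotation":[0,0,0]},{"grip":-1,"offset":[0,0,0.003],"rotation":[0,0,0]},{"grip":-1,"offset":[0,0,0.003],"rotation":[0,0,0]},{"grip":-1,"offset":[0,0,0.004],"rotation":[0,0,0]},{"grip":-1,"offset":[0,0,0.004],"rotation":[0,0,0]},{"grip":-1,"offset":[0,0,0.004],"rotation":[0,0,0]},{"grip":-1,"offset":[0,0,0.004],"rotation":[0,0,0]},{"grip":-1,"offset":[0,0,0.004],"rotation":[0,0,0]},{"grip":-1,"offset":[0,0,0.004],"rotation":[0,0,0]}]'
python3 -m inch '[{"grip":-1,"offset":[0,0,-0.01],"rotation":[0,0,0]},{"grip":-1,"offset":[0,0,-0.03],"rotation":[0,0,0]},{"grip":-1,"offset":[0,0,-0.05],"rotation":[0,0,0]},{"grip":-1,"offset":[0,0,-0.08],"rotation":[0,0,0]},{"grip":-1,"offset":[0,0,-0.11],"rotation":[0,0,0]},{"grip":-0.4,"offset":[0,0.03,-0.13],"rotation":[0,0,0]},{"grip":-0.4,"offset":[0,0.06,-0.13],"rotation":[0,0,0]},{"grip":-0.4,"offset":[0,0.09,-0.13],"rotation":[0,0,0]},{"grip":-0.4,"offset":[0,0.109,-0.13],"rotation":[0,0,0]},{"grip":-0.4,"offset":[0,0.109,-0.13],"rotation":[0,0,0]}]'
python3 plan.py 0.635 -0.182 0.056 101.2
python3 - <<'E'
from h import *
i=camera_info("wrist"); a,d=grab_frame("wrist"); W=pts("wrist",d,i); save("w6",a)
th=np.radians(11.2); X=np.array([np.cos(th),np.sin(th)]); Y=np.array([-np.sin(th),np.cos(th)]); N=np.array([0.615,-0.074])
q=(W[...,:2]-N)@np.c_[X,Y]; z=W[...,2]
near=(abs(q[...,0])<.06)&(abs(q[...,1])<.07)
print("plate",np.median(z[near&(z>.07)&(z<.082)]))
f=near&(abs(q[...,0])<.019)&(z<.06)&(z>.02)
for lo,hi in((-.04,-.02),(-.02,0),(0,.02),(.02,.04)): 
    k=f&(q[...,1]>lo)&(q[...,1]<hi); print(lo,k.sum(),np.median(z[k]).round(4) if k.any() else '')
E
```

```text
clock: 21.83
tool_pos: [0.6152, -0.0746, 0.0381]
tool_rot: [0.995, 0.097, 0.001, -0.001]
ft_force: [-7.5, 3.5, 27.3]
grip_width: 0.006
clock: 22.67
tool_pos: [0.6355, -0.188, 0.1687]
tool_rot: [0.996, 0.094, 0.002, 0.001]
ft_force: [0.5, -0.9, 0.6]
grip_width: 0.289
t 22.67 pos [ 0.6355 -0.188   0.1687] F [ 0.5 -0.9  0.6] w 0.289 q7 [-0.22  0.85  0.89  1.54 -0.71  1.1  -0.54]
offset [ 0.0003 -0.0062  0.1127] rot [ 0.0024 -0.003  -0.0067]
plate 0.07775183934978899
-0.04 311 0.0378
-0.02 623 0.0378
0 629 0.0378
0.02 632 0.0378
```

The floor now reads 0.0378 along its whole length, 40 mm below the plate back, so the cover is home. Next is the swing back.

```bash

python3 -m inch '[{"grip":-0.4,"offset":[0,-0.006,0.01],"rotation":[0.002,-0.003,-0.007]},{"grip":-0.4,"offset":[0,-0.006,0.025],"rotation":[0.002,-0.003,-0.007]},{"grip":-0.4,"offset":[0,-0.006,0.04],"rotation":[0.002,-0.003,-0.007]},{"grip":-0.4,"offset":[0,-0.006,0.055],"rotation":[0.002,-0.003,-0.007]},{"grip":-0.4,"offset":[0,-0.006,0.075],"rotation":[0.002,-0.003,-0.007]},{"grip":-0.4,"offset":[0,-0.006,0.095],"rotation":[0.002,-0.003,-0.007]},{"grip":-0.4,"offset":[0,-0.006,0.107],"rotation":[0.002,-0.003,-0.007]},{"grip":-0.4,"offset":[0,-0.006,0.113],"rotation":[0.002,-0.003,-0.007]},{"grip":-0.4,"offset":[0,-0.006,0.113],"rotation":[0.002,-0.003,-0.007]},{"grip":-0.4,"offset":[0,-0.006,0.113],"rotation":[0.002,-0.003,-0.007]}]'
python3 -m inch '[{"grip":-1,"offset":[0,0,0],"rotation":[0,0,0]},{"grip":-1,"offset":[0,0,0],"rotation":[0,0,0]},{"grip":-1,"offset":[0,0,0],"rotation":[0,0,0]},{"grip":-1,"offset":[0,0,0],"rotation":[0,0,0]},{"grip":-1,"offset":[0,0,0],"rotation":[0,0,0]},{"grip":-1,"offset":[0,0,0],"rotation":[0,0,0]},{"grip":-1,"offset":[0,0,0],"rotation":[0,0,0]},{"grip":-1,"offset":[0,0,0],"rotation":[0,0,0]},{"grip":-1,"offset":[0,0,0],"rotation":[0,0,0]},{"grip":-1,"offset":[0,0,0],"rotation":[0,0,0]}]'
python3 arc.py 180 177 172 166 160 153 146 139 132 126 120
```

```text
clock: 23.55
tool_pos: [0.6349, -0.1788, 0.0553]
tool_rot: [0.995, 0.099, -0.0, -0.001]
ft_force: [-0.2, -0.4, 0.1]
grip_width: 0.3
clock: 24.38
tool_pos: [0.6359, -0.181, 0.0564]
tool_rot: [0.995, 0.098, 0.001, 0.001]
ft_force: [1.6, -5.2, 1.7]
grip_width: 0.095
t 24.38 pos [ 0.6359 -0.181   0.0564] F [ 1.6 -5.2  1.7] w 0.095 q [-0.19  0.97  0.79  1.62 -0.83  0.92 -0.46]
handle est angle 179.0 r 0.1891 rot [ 0.0017 -0.0017  0.0017]
177.0 [0.0, -0.0, -0.01]
172.0 [0.0, -0.002, -0.026]
166.0 [0.0, -0.006, -0.046]
160.0 [0.0, -0.011, -0.065]
153.0 [0.0, -0.021, -0.086]
146.0 [0.0, -0.032, -0.106]
139.0 [0.0, -0.046, -0.125]
132.0 [0.0, -0.063, -0.141]
126.0 [0.0, -0.078, -0.154]
120.0 [0.0, -0.095, -0.165]
```

```bash

python3 -m inch '[{"grip":-1,"offset":[0,0,-0.01],"rotation":[0,0,0]},{"grip":-1,"offset":[0,-0.002,-0.026],"rotation":[0,0,0]},{"grip":-1,"offset":[0,-0.006,-0.046],"rotation":[0,0,0]},{"grip":-1,"offset":[0,-0.011,-0.065],"rotation":[0,0,0]},{"grip":-1,"offset":[0,-0.021,-0.086],"rotation":[0,0,0]},{"grip":-1,"offset":[0,-0.032,-0.106],"rotation":[0,0,0]},{"grip":-1,"offset":[0,-0.046,-0.125],"rotation":[0,0,0]},{"grip":-1,"offset":[0,-0.063,-0.141],"rotation":[0,0,0]},{"grip":-1,"offset":[0,-0.078,-0.154],"rotation":[0,0,0]},{"grip":-1,"offset":[0,-0.095,-0.165],"rotation":[0,0,0]}]'
python3 arc.py 120 114 108 102 96 90 84 78 72 66 60
```

```text
clock: 25.22
tool_pos: [0.6182, -0.0902, 0.2241]
tool_rot: [0.995, 0.098, 0.003, 0.004]
ft_force: [3.4, -5.5, 2.7]
grip_width: 0.094
t 25.22 pos [ 0.6182 -0.0902  0.2241] F [ 3.4 -5.5  2.7] w 0.094 q [-0.43  0.75  0.96  1.59 -0.66  1.14 -0.69]
handle est angle 119.4 r 0.1964 rot [ 0.0076 -0.0056  0.0002]
114.0 [0.0, -0.018, -0.009]
108.0 [0.0, -0.036, -0.016]
102.0 [0.0, -0.055, -0.022]
96.0 [0.0, -0.075, -0.025]
90.0 [0.0, -0.095, -0.026]
84.0 [0.0, -0.115, -0.025]
78.0 [0.0, -0.134, -0.022]
72.0 [0.0, -0.154, -0.017]
66.0 [0.0, -0.172, -0.01]
60.0 [0.0, -0.19, -0.001]
```

```bash

python3 -m inch '[{"grip":-1,"offset":[0,-0.018,-0.009],"rotation":[0.007,-0.005,0]},{"grip":-1,"offset":[0,-0.036,-0.016],"rotation":[0.007,-0.005,0]},{"grip":-1,"offset":[0,-0.055,-0.022],"rotation":[0.007,-0.005,0]},{"grip":-1,"offset":[0,-0.075,-0.025],"rotation":[0.007,-0.005,0]},{"grip":-1,"offset":[0,-0.095,-0.026],"rotation":[0.007,-0.005,0]},{"grip":-1,"offset":[0,-0.115,-0.025],"rotation":[0.007,-0.005,0]},{"grip":-1,"offset":[0,-0.134,-0.022],"rotation":[0.007,-0.005,0]},{"grip":-1,"offset":[0,-0.154,-0.017],"rotation":[0.007,-0.005,0]},{"grip":-1,"offset":[0,-0.172,-0.01],"rotation":[0.007,-0.005,0]},{"grip":-1,"offset":[0,-0.19,-0.001],"rotation":[0.007,-0.005,0]}]'
python3 arc.py 60 54 48 42 36 30 24 18 12 6 0
```

```text
clock: 26.05
tool_pos: [0.5818, 0.0975, 0.2253]
tool_rot: [0.995, 0.098, 0.002, -0.0]
ft_force: [3.3, -2.2, -0.2]
grip_width: 0.096
t 26.05 pos [0.5818 0.0975 0.2253] F [ 3.3 -2.2 -0.2] w 0.096 q [-0.79  0.72  1.01  1.69 -0.67  1.12 -0.95]
handle est angle 61.2 r 0.1966 rot [-0.0003 -0.0036  0.001 ]
54.0 [-0.0, -0.017, 0.011]
48.0 [-0.0, -0.032, 0.023]
42.0 [-0.0, -0.046, 0.037]
36.0 [-0.0, -0.059, 0.053]
30.0 [-0.0, -0.07, 0.07]
24.0 [-0.0, -0.079, 0.087]
18.0 [-0.0, -0.086, 0.106]
12.0 [-0.0, -0.091, 0.125]
6.0 [-0.0, -0.094, 0.145]
0.0 [-0.001, -0.095, 0.165]
```

```bash

python3 -m inch '[{"grip":-1,"offset":[0,-0.017,0.011],"rotation":[0,-0.003,0]},{"grip":-1,"offset":[0,-0.032,0.023],"rotation":[0,-0.003,0]},{"grip":-1,"offset":[0,-0.046,0.037],"rotation":[0,-0.003,0]},{"grip":-1,"offset":[0,-0.059,0.053],"rotation":[0,-0.003,0]},{"grip":-1,"offset":[0,-0.07,0.07],"rotation":[0,-0.003,0]},{"grip":-1,"offset":[0,-0.079,0.087],"rotation":[0,-0.003,0]},{"grip":-1,"offset":[0,-0.086,0.106],"rotation":[0,-0.003,0]},{"grip":-1,"offset":[0,-0.091,0.125],"rotation":[0,-0.003,0]},{"grip":-1,"offset":[0,-0.094,0.145],"rotation":[0,-0.003,0]},{"grip":-1,"offset":[0,-0.095,0.163],"rotation":[0,-0.003,0]}]'
python3 arc.py 0 0
```

```text
clock: 26.88
tool_pos: [0.5637, 0.1921, 0.061]
tool_rot: [0.995, 0.098, 0.0, -0.001]
ft_force: [1.6, -1.7, 1.4]
grip_width: 0.097
t 26.88 pos [0.5637 0.1921 0.061 ] F [ 1.6 -1.7  1.4] w 0.097 q [-0.86  0.91  0.84  1.81 -0.9   0.86 -0.93]
handle est angle 2.4 r 0.1911 rot [-0.001  -0.0009  0.0016]
0.0 [0.0, 0.0, 0.0]
```

```bash

python3 -m inch '[{"grip":-1,"offset":[0,0,0.003],"rotation":[0,0,0]},{"grip":-1,"offset":[0,0,0.006],"rotation":[0,0,0]},{"grip":-1,"offset":[0,0,0.008],"rotation":[0,0,0]},{"grip":-1,"offset":[0,0,0.008],"rotation":[0,0,0]},{"grip":-1,"offset":[0,0,0.008],"rotation":[0,0,0]},{"grip":-1,"offset":[0,0,0.008],"rotation":[0,0,0]},{"grip":-1,"offset":[0,0,0.008],"rotation":[0,0,0]},{"grip":-1,"offset":[0,0,0.008],"rotation":[0,0,0]},{"grip":-1,"offset":[0,0,0.008],"rotation":[0,0,0]},{"grip":-1,"offset":[0,0,0.008],"rotation":[0,0,0]}]'
python3 -m inch '[{"grip":-0.4,"offset":[0,0,0],"rotation":[0,0,0]},{"grip":-0.4,"offset":[0,0,0],"rotation":[0,0,0]},{"grip":-0.4,"offset":[0,0,0],"rotation":[0,0,0]},{"grip":-0.4,"offset":[0,0,0],"rotation":[0,0,0]},{"grip":-0.4,"offset":[0,0,0],"rotation":[0,0,0]},{"grip":-0.4,"offset":[0,0,-0.02],"rotation":[0,0,0]},{"grip":-0.4,"offset":[0,0,-0.05],"rotation":[0,0,0]},{"grip":-0.4,"offset":[0,0,-0.09],"rotation":[0,0,0]},{"grip":-0.4,"offset":[0,0,-0.13],"rotation":[0,0,0]},{"grip":-0.4,"offset":[0,0,-0.17],"rotation":[0,0,0]}]'
python3 -m inch '[{"grip":-0.4,"offset":[0,0,-0.03],"rotation":[0,0,0]},{"grip":-0.4,"offset":[0,0,-0.05],"rotation":[0,0,0]},{"grip":-0.4,"offset":[0,0,-0.05],"rotation":[0,0,0]},{"grip":-0.4,"offset":[0,0,-0.05],"rotation":[0,0,0]},{"grip":-0.4,"offset":[0,0,-0.05],"rotation":[0,0,0]},{"grip":-0.4,"offset":[0,0,-0.05],"rotation":[0,0,0]},{"grip":-0.4,"offset":[0,0,-0.05],"rotation":[0,0,0]},{"grip":-0.4,"offset":[0,0,-0.05],"rotation":[0,0,0]},{"grip":-0.4,"offset":[0,0,-0.05],"rotation":[0,0,0]},{"grip":-0.4,"offset":[0,0,-0.05],"rotation":[0,0,0]}]'
python3 - <<'E'
from h import *
i=camera_info("wrist"); a,d=grab_frame("wrist"); W=pts("wrist",d,i); save("w7",a)
th=np.radians(11.2); X=np.array([np.cos(th),np.sin(th)]); Y=np.array([-np.sin(th),np.cos(th)]); z=W[...,2]
q=(W[...,:2]-np.array([0.615,-0.074]))@np.c_[X,Y]
m=(abs(q[...,0])<.04)&(abs(q[...,1])<.056)&(z>.047); P=W[m]; print("flange",len(P),np.median(P[:,2]),cv2.minAreaRect((P[:,:2]*1000).astype(np.float32)))
k=(abs(q[...,0])<.019)&(abs(q[...,1])<.038); print("floor",k.sum(),np.percentile(z[k&(z>0)],[5,50,95]) if k.any() else '')
h=(abs(q[...,0])<.038)&(q[...,1]>.262)&(q[...,1]<.278)&(z>.04); print("handle z",h.sum(),np.percentile(z[h],[5,50,95]) if h.any() else '')
pl=(abs(q[...,0])<.05)&(q[...,1]>.125)&(q[...,1]<.235)&(z>.06)&(z<.076); A=np.c_[q[pl],np.ones(pl.sum())]; print("plate slope",np.linalg.lstsq(A,z[pl],rcond=None)[0],pl.sum())
print(get_obs()["clock"])
E
```

```text
clock: 27.72
tool_pos: [0.5641, 0.1922, 0.0564]
tool_rot: [0.995, 0.098, 0.001, -0.002]
ft_force: [-5.1, -2.9, 26.1]
grip_width: 0.098
clock: 28.55
tool_pos: [0.563, 0.1914, 0.2274]
tool_rot: [0.995, 0.098, 0.0, -0.002]
ft_force: [-0.0, 0.3, -0.2]
grip_width: 0.301
clock: 29.38
tool_pos: [0.5629, 0.1912, 0.277]
tool_rot: [0.995, 0.098, -0.0, -0.002]
ft_force: [-0.2, 0.4, -0.7]
grip_width: 0.299
flange 2761 0.052248093073005486 ((614.711669921875, -74.05303955078125), (78.91487121582031, 111.98938751220703), 11.188973426818848)
floor 1511 [0.03646547 0.03770569 0.03897399]
handle z 2919 [0.073152   0.39090115 0.40022367]
plate slope [0.00199631 0.00676442 0.06853002] 4054
29.4333
```

View pics/w7.png

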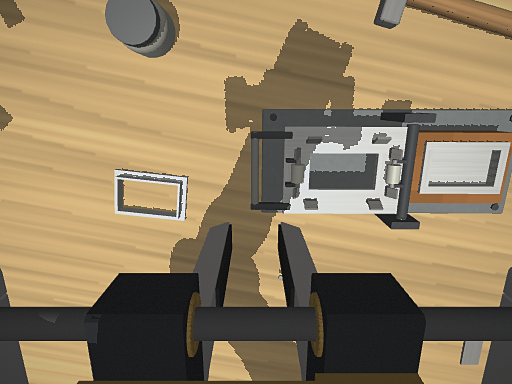

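The last view shows the cover hollow side up in the nest at (465,168) and the empty flipper flat on the start side at (340,170). The frame and jar are undisturbed and the gripper is clear. Handing in.

```bash
python3 -c "
from h import *
bot.finish_job(); print(get_obs()['clock'])"
```

```text
the job is handed in; nothing more can be done
the job is handed in; nothing more can be done
```

I turned the cover over and handed the job in at about 29.4 s of the 70 s allowed; the hand-in gives no verdict. I snapped the cover into the flipper's pocket, swung it onto the nest, and pushed it home through the window. Then I swung the empty flipper back and let go.

- **Snapped in the pocket:** the cover top was level at z ≈ 0.088, 18 mm above the plate.
- **Home in the nest:** the inner floor was level 40 mm below the plate back with the flipper over. After the swing back it still read z ≈ 0.038.
- **Position:** after the swing back, the box fitted around the flange was centred about 0.3 mm from my estimated nest centre. It came out larger than the flange itself (79 x 112 mm against 68 x 106), so it is only a rough check.
- **Flipper back:** I pressed the handle onto its stop with about 26 N, and the plate slope was then about 0.007 rad. The last handle-height reading was spoiled by the gripper in view, so I relied on the plate slope and the picture.
- **Bystanders and forces:** I touched no bystanders. The last view shows the frame and jar undisturbed, but I did not re-measure the others. The highest wrist force I read was about 29 N, at the end of a move.

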